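# Eject a test bar and lay it in the gauge cradle

### The job

Push the test bar out of its plaster mould: slide the station's spring-return slide to its end, then let go of it there so that it snaps back by itself. Draw the bar out by its protruding end, lay it flat on the bench and let go, then take it again around its middle, lift it and lower it into the gauge cradle so that it rests flat in both saddles. The bar is brittle, so do not drop it, and leave the other things on the bench where they are.

Things in the scene. Friction and masses are not known exactly. Their poses are not given: they have to be found in the camera images.
- station: Ejector station, fixed. Origin at bench level under the centre of its mould sleeve; +y is the push direction. Sleeve: cream plaster block with yellow bands, 90 mm wide (x), y -71 to +73 mm, top at 73 mm. Tunnel along y: 34 mm wide, 28 mm high, floor 33 mm above the bench, 14 mm slot in its roof. Behind it a steel base, 90 mm wide, 20 mm high, reaches to y = -200 mm and carries the slide
- slide (a joint): The spring-return slide, in metres: 0 = fully back (rest), 0.070 = end of travel towards the station's +y. Takes about 4 N at the start, 10 N at the end, a little more if moved fast; springs back by itself within about half a second when let go. Its pusher shoves the bar ahead of it and does not pull it back
- slide_grip (a point): Middle of the slide's upright black grip block: 30 mm wide (station x), 22 mm deep (station y), 45 mm tall, underside 80 mm and top 125 mm above the bench, on a thinner stem. It moves with the slide: at rest at station y = -170 mm, at the end of travel -100 mm
- bar_mid (a point): Centre of the test bar: a plain buff fired-clay bar, 30 mm wide (x) x 140 mm long (y) x 24 mm high (z), about 0.2 kg. At the start it lies wholly inside the tunnel, along the station's y, its ends about flush with the sleeve's. After a full push it sticks out of the outlet by about 65 mm
- outlet (a point): Centre of the tunnel's open +y end, where the bar comes out, 47 mm above the bench. Beyond it, for about 180 mm, there is only bare bench: the bar sticks out unsupported, with room for fingers beside and below it
- cradle_seat (a point): Where the centre of a seated bar belongs: 52 mm above the bench, mid-cradle. The fixed aluminium gauge cradle is 74 mm wide (x), 176 mm long (y). Two saddles, at 45 to 88 mm either side of the middle: floor 40 mm above the bench, side walls 38 mm apart, end walls (158 mm apart), all 74 mm high. The 90 mm between them is open down to a 10 mm base plate: only there is room for fingers
- stub_mid (a point): Centre of a broken-off bar of the same section but only 75 mm long, lying on the bench. Not to be used; leave it
- tray: Empty grey plastic tray 75 x 160 x 28 mm, origin under its centre. Bystander; it and the cradle may swap places
- rib: Flat wooden shaping rib 50 x 110 x 5 mm, origin under its centre. Bystander
- brush: Brush 190 mm long lying on the bench. Bystander
Mind the look-alikes: they are no part of the job. Leave any purple look-alike of the part that bears cradle_seat alone.

How it is judged:
On the way, in this order (a step that is already met when the one before it is completed fails the run):
1. the slide is pushed to its end (value of joint slide above 0.066 m), for 0.05 s.
2. the slide, let go near its end, runs back by itself untouched (value of joint slide above 0.025 m and velocity of joint slide below -0.05 m/s and contact force between each of the arm, the fingers and slide below 0.3 N).
3. the slide is fully back (value of joint slide below 0.004 m), for 0.1 s.
4. the bar lies flat on the bench, let go (height (world z) of bar_mid below 0.017 m and angle between the z axis of bar_mid and the z axis of station, either way round below 0.1 rad and contact force between the fingers and bar below 0.1 N and linear speed of bar below 0.03 m/s), for 0.2 s.
5. the bar is lifted clear of the bench, held around its middle (grasp within 35 mm of its centre) (height (world z) of bar_mid above 0.06 m and contact force between the fingers and bar above 1 N and y of the grasp point in the frame of bar_mid between -0.035 and 0.035 m), for 0.2 s.
At the end, for the whole second after the job is handed in: The bar rests flat and released in both saddles of the cradle: its centre within 7 mm across, 12 mm along and about 3 mm in height of the seat, aligned within 7 degrees; at rest, and the slide is fully back (x of bar_mid in the frame of cradle_seat between -0.007 and 0.007 m and y of bar_mid in the frame of cradle_seat between -0.012 and 0.012 m and z of bar_mid in the frame of cradle_seat between -0.003 and 0.0025 m and angle between the y axis of bar_mid and the y axis of cradle_seat, either way round below 0.12 rad and angle between the z axis of bar_mid and the z axis of cradle_seat, either way round below 0.12 rad and contact force between the fingers and bar below 0.1 N and linear speed of bar below 0.02 m/s and value of joint slide below 0.004 m); the robot touches nothing.
It fails at once if the bar is dropped (moving faster than 0.6 m/s while not held) (contact force between the fingers and bar below 0.1 N and linear speed of bar above 0.6 m/s).
It fails at once if a bystander (stub, tray, rib, brush) is moved by more than 30 mm (distance of any of stub_mid, tray, rib, brush from where it was at the start of the episode above 0.03 m).
It also fails if it takes over 58 s, if anything falls off the work surface, if the arm or the gripper's body presses on something with over 40 N, if the wrist force passes 120 N, or if a joint passes its speed limit or range.

### The arm

A 7-joint arm with a two-finger parallel gripper is mounted at the origin on the work surface. World frame = base frame: x ahead of the robot, y to its left, z up, the work surface at z = 0. Lengths are in m, angles in rad, forces in N, time in s.
With the tool pointing down it reaches from about 0.4 to 0.85 m from the base axis. Payload 10.4 kg.
Tool frame: the origin (TCP) lies midway between the tips of the shut fingers; the grasp point (between the pads) lies 19 mm behind it; z points along the fingers, y is the direction in which the jaws open and shut (so a half turn about z gives the same grasp; the last joint's range is limited). The gripper opens to 85 mm and grips with 20 to 120 N. Pads are 22 mm wide; open, the fingers measure 114 mm over their backs; the gripper's body (76 mm by 85 mm) begins 54 mm behind the grasp point. The pads swing forward as they close: fully open they stand 13 mm farther back than shut.
Start: joints at [-1.13, 0.332, -0.065, 1.46, 0.022, 1.35, -0.088], TCP at [0.28, 0.559, 0.231] pointing down, gripper open.
Joint ranges: [-2.6, 2.6], [-0.5, 2.12], [-1.47, 1.34], [0.16, 2.42], [-1.27, 4.41], [0.06, 2.06], [-2.6, 2.6]. Speed limits (rad/s): [2.22, 2.22, 2.79, 2.79, 3.14, 3.14, 3.14].

### API

Orientations are given as a unit quaternion [x, y, z, w].
In Python, from workcell import manip, viewer gives the robot as it stands.
- The arm moves only by the tool move_arm, never from a script. Its argument "deltas" is a list of rows, each a list of 7 numbers: the shift along the tool's x, y, z in m, then the turn, a rotation vector about the tool's x, y, z in degrees, then the opening, from -1 (shut) to 1 (fully open). In form: [[dx, dy, dz, wx, wy, wz, gripper], ...]. A call has 1 to 10 rows; each row shifts and turns the commanded pose from where the row before left it, along the tool's axes as they then stand; what a row does not reach is not made up. A row lasts 1/8 s, in which the tool goes at most 62.5 mm and 10.7 degrees, less where a joint would pass 70% of its speed; a pose out of reach is approached as far as the arm can. A call with a gripper value outside its range is refused whole. The fingers move at their own pace and stop on an object; "force" is the grip in N (left out, the last holds). Time passes only in rows, so rows that do not move let the fingers close. It gives the time, the measured TCP pose, the force and the opening at its end, in the units of the state.
- manip.get_obs(): the state, without advancing time (a new reading comes with each control period).
- viewer.camera(name): name is "side" or "top"; returns (picture, depth): 400x640x3 uint8, red, green, blue; 400x640 float32, m along the optical axis (not along the pixel's ray), 0 where there is no reading.
- viewer.calibration(name): a dict with "fx", "fy", "cx", "cy" (pixels), "R" (3x3) and "t" (3): a world point X has camera coordinates R X + t. Camera axes: x right, y down, z forward; pixel columns grow to the right and rows downward; lengths in m; the calibration is good to about 2 mm. A picture is of the moment at which its call begins. calibration takes no time and is no camera call.
- manip.hand_in(): hands the job in, once; it reports no verdict.
The state is a dict: "clock": time; "joint_pos": joint angles; "joint_velocities": joint speeds; "tau": joint torques, N m; "position": TCP position; "ee_rot": TCP orientation; "ft_force": force on the tool from outside, world axes, zero at the start; "torque": the same for the moment, N m; "grip_width": opening from 0.0 (shut) to 1.0 (fully open).
Only numpy, scipy, OpenCV 4.12 (cv2) and the standard library are available. Lean on these libraries where they do the work, as an engineer would, in place of code of your own. Each camera call takes 0.05 s, during which the arm holds its last target.

## Working session

There is one attempt and no reset: what is moved stays moved. The work goes in short steps, Python scripts to look and compute and a tool call to move; the robot and the scene stay as the last step left them, time stands still between calls to the robot, and variables do not carry over. Pictures are saved under pics/ and viewed, and the job is handed in when it is done.

Besides the shell and the picture viewer there is one more tool, called after "Emit:" as name([rows], argument=value, ...), one row to a line, values as JSON. move_arm: Moves the arm, as the interface text tells. Its arguments: {"type":"object","properties":{"deltas":{"type":"array"},"force":{"type":"number"}},"required":["deltas"]}

```bash
mkdir -p pics; ls; cat > h.py <<'E'
import numpy as np, cv2
from workcell import manip, viewer
def shot(n,tag):
    im,d=viewer.camera(n); np.savez(f'pics/{tag}.npz',im=im,d=d); cv2.imwrite(f'pics/{tag}.png',im[:,:,::-1]); return im,d
def pts(n,d):
    c=viewer.calibration(n);v,u=np.mgrid[:d.shape[0],:d.shape[1]]
    P=np.stack([(u-c['cx'])/c['fx']*d,(v-c['cy'])/c['fy']*d,d],-1)
    return (P-np.array(c['t']))@np.array(c['R'])
def ray(n,u,v,z):
    c=viewer.calibration(n);R=np.array(c['R']);t=np.array(c['t']);o=-R.T@t
    r=R.T@np.array([(u-c['cx'])/c['fx'],(v-c['cy'])/c['fy'],1]);return o+r*(z-o[2])/r[2]
E
python3 - <<'E'
from h import *
shot('top','t0');shot('side','s0')
o=manip.get_obs();print(o)
for n in('top','side'):print(viewer.calibration(n))
E
```

```text
pics
{'clock': 0.1, 'joint_pos': array([-1.12963081,  0.33280248, -0.06468669,  1.46086367,  0.02160494,
        1.34991437, -0.0885022 ]), 'joint_velocities': array([-4.21769889e-05, -1.92570817e-03,  3.37411040e-04, -2.73856997e-03,
        5.45188761e-04,  1.62097196e-03,  4.35829658e-05]), 'tau': array([ 1.20819241e-03, -6.26747060e+01,  4.88166546e-02, -3.92425597e+01,
        1.62011833e-02,  7.16294002e-03,  4.73714226e-05]), 'position': array([0.27943266, 0.55867076, 0.23059631]), 'ee_rot': array([ 2.29807500e-01,  9.73235889e-01, -6.35893287e-04, -1.14886368e-04]), 'ft_force': array([-0.63378084, -0.86746848, -0.46256927]), 'torque': array([-0.01004618,  0.00803674, -0.01998771]), 'grip_width': 1.0018145829098741}
{'fx': 437.05017695698217, 'fy': 437.05017695698217, 'cx': 318.4632435175351, 'cy': 205.6833318041182, 'R': array([[ 0.02719977, -0.99950117, -0.01604927],
       [-0.99540729, -0.02560721, -0.09224207],
       [ 0.09178508,  0.01848452, -0.99560726]]), 't': array([0.01193655, 0.4523541 , 1.3644485 ])}
{'fx': 485.5660287751171, 'fy': 485.5660287751171, 'cx': 324.1003074852056, 'cy': 201.54545663323748, 'R': array([[ 0.98770746, -0.1562517 ,  0.00440211],
       [-0.11040793, -0.71729923, -0.68796213],
       [ 0.11065288,  0.6790193 , -0.72573323]]), 't': array([-0.47100022,  0.12180841,  1.56408788])}
```

View pics/t0.png

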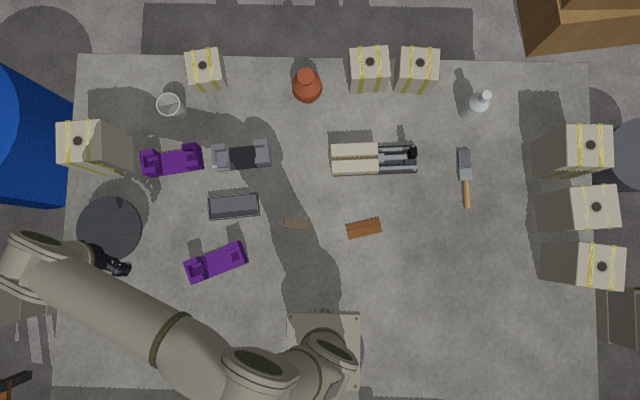

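View pics/s0.png

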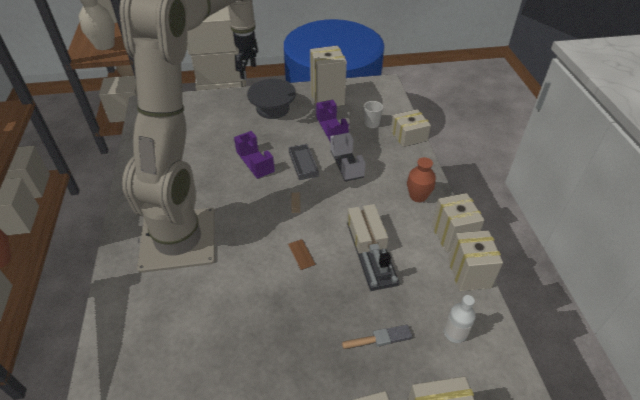

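The station is at top (331–418, 158): cream sleeve on the left and slide with black grip on the right at (412,152), so it pushes to the image left. The candidates for the cradle are the grey one at (241,155) and the purple ones at (171,160) and (215,262). The grey aluminium one fits. I'll confirm with a crop and measure.

```bash
python3 - <<'E'
from h import *
im=np.load('pics/t0.npz')['im'];d=np.load('pics/t0.npz')['d']
a=cv2.resize(im[120:240,190:440],None,fx=3.2,fy=3.2,interpolation=cv2.INTER_CUBIC)
cv2.imwrite('pics/t0c.png',a[:,:,::-1])
P=pts('top',d)
np.set_printoptions(precision=3,suppress=True)
def rect(m,lab):
    p=P[m]; 
    if len(p)<5: print(lab,len(p));return
    r=cv2.minAreaRect((p[:,:2]*1000).astype(np.float32));print(lab,len(p),'c',r[0],'sz',r[1],'ang',r[2],'z',np.median(p[:,2]))
v,u=np.mgrid[:400,:640]
box=lambda a,b,c,e:(u>=a)&(u<b)&(v>=c)&(v<e)&(d>0)
z=P[:,:,2]
rect(box(320,390,130,190)&(abs(z-.073)<.008),'sleeve top')
rect(box(200,280,130,180)&(abs(z-.074)<.007),'cradle top')
rect(box(200,280,130,180)&(abs(z-.04)<.006),'cradle floor')
rect(box(200,280,130,180)&(z>.006),'cradle all')
rect(box(395,425,130,190)&(abs(z-.125)<.01),'grip')
rect(box(375,425,130,190)&(abs(z-.02)<.006),'base')
rect(box(200,270,182,225)&(z>.02),'tray')
rect(box(275,320,210,240)&(z>.012),'stub')
rect(box(340,390,210,245)&(z>.003),'rib')
print(z[60:70,100:110].mean(), P[155,241],P[300,200])
ds=np.load('pics/s0.npz')['d'];print((d==0).mean(),(ds==0).mean())
E
```

```text
sleeve top 1195 c (600.742431640625, -83.8133316040039) sz (92.42729949951172, 143.9534912109375) ang 3.630727529525757 z 0.07280117306336695
cradle top 419 c (605.04833984375, 272.4320068359375) sz (76.10523986816406, 176.12269592285156) ang 7.463724136352539 z 0.07351947288679468
cradle floor 262 c (601.7902221679688, 295.7486572265625) sz (75.17465209960938, 223.69911193847656) ang 7.799766540527344 z 0.0399919322601093
cradle all 1516 c (614.0394287109375, 283.9537658691406) sz (161.6680145263672, 257.1362609863281) ang 1.2774288654327393 z 0.037303725899206636
grip 74 c (610.9717407226562, -254.09597778320312) sz (28.061058044433594, 22.497224807739258) ang 4.757351398468018 z 0.12425119093150602
base 447 c (609.6025390625, -216.66465759277344) sz (91.02556610107422, 133.64852905273438) ang 3.656851291656494 z 0.019915566943632394
tray 217 c (444.9585266113281, 296.3719482421875) sz (75.33828735351562, 161.0816192626953) ang 7.467497825622559 z 0.026926312682015258
stub 229 c (393.7143249511719, 94.10028839111328) sz (75.36151123046875, 30.072965621948242) ang 84.71186065673828 z 0.023445395471721628
rib 497 c (389.15081787109375, -124.38052368164062) sz (108.39619445800781, 156.20249938964844) ang 1.563938021659851 z 0.005160387142505209
-0.0005183655312955164 [0.611 0.279 0.011] [0.144 0.391 0.   ]
0.003953125 0.003984375
```

View pics/t0c.png

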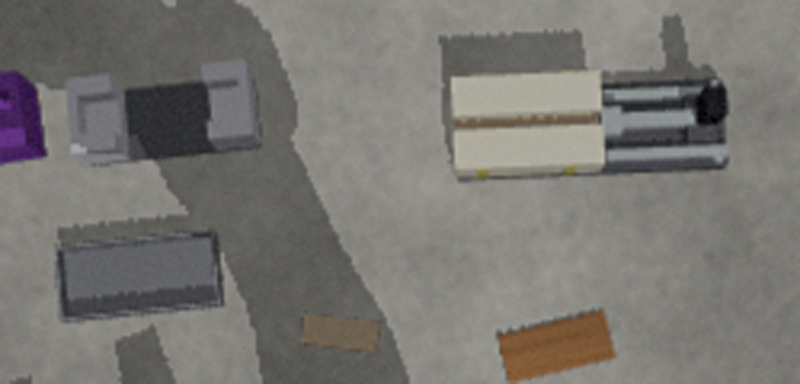

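```bash
cat >> h.py <<'E'
from scipy.spatial.transform import Rotation as Rn
def sol(yaw): # tool-down rotation whose tool y is at world angle yaw(deg), tool z down
    a=np.radians(yaw);y=np.array([np.cos(a),np.sin(a),0]);z=np.array([0,0,-1.]);x=np.cross(y,z);return Rn.from_matrix(np.stack([x,y,z],1))
def plan(target,yaw,n,g,start=None):
    o=manip.get_obs();p=np.array(o['position']);R=Rn.from_quat(o['ee_rot']);T=sol(yaw)
    print('now',p.round(4),'yaw',np.degrees(np.arctan2(*R.as_matrix()[[1,0],1])).round(2),'F',np.round(o['ft_force'],1),'w',round(float(o['grip_width']),3),'t',o['clock'])
    D=(np.array(target)-p)/n; w=(R.inv()*T).as_rotvec()/n
    for i in range(n):
        print([*[round(float(x),4) for x in R.inv().apply(D)],*[round(float(np.degrees(x)),2) for x in w],g]); R=R*Rn.from_rotvec(w)
E
python3 - <<'E'
from h import *
plan([.611,-.254,.2],3.63,18,1)
E
```

```text
now [0.2794 0.5587 0.2306] yaw 63.43 F [-0.6 -0.9 -0.5] w 1.002 t 0.1
[-0.0367, -0.0321, 0.0017, -0.0, 0.0, 3.32, 1]
[-0.0385, -0.03, 0.0017, -0.0, 0.0, 3.32, 1]
[-0.0401, -0.0277, 0.0017, -0.0, 0.0, 3.32, 1]
[-0.0417, -0.0253, 0.0017, -0.0, 0.0, 3.32, 1]
[-0.0431, -0.0228, 0.0017, -0.0, 0.0, 3.32, 1]
[-0.0443, -0.0203, 0.0017, -0.0, 0.0, 3.32, 1]
[-0.0454, -0.0177, 0.0017, -0.0, 0.0, 3.32, 1]
[-0.0464, -0.015, 0.0017, -0.0, 0.0, 3.32, 1]
[-0.0472, -0.0123, 0.0017, -0.0, 0.0, 3.32, 1]
[-0.0478, -0.0096, 0.0017, -0.0, 0.0, 3.32, 1]
[-0.0483, -0.0068, 0.0017, -0.0, 0.0, 3.32, 1]
[-0.0486, -0.004, 0.0017, -0.0, 0.0, 3.32, 1]
[-0.0487, -0.0012, 0.0017, -0.0, 0.0, 3.32, 1]
[-0.0487, 0.0017, 0.0017, -0.0, 0.0, 3.32, 1]
[-0.0486, 0.0045, 0.0017, -0.0, 0.0, 3.32, 1]
[-0.0482, 0.0073, 0.0017, -0.0, 0.0, 3.32, 1]
[-0.0477, 0.0101, 0.0017, -0.0, 0.0, 3.32, 1]
[-0.047, 0.0128, 0.0017, -0.0, 0.0, 3.32, 1]
```

Emit:
move_arm([
  [-0.037, -0.032, 0.002, 0, 0, 3.3, 1],
  [-0.038, -0.03, 0.002, 0, 0, 3.3, 1],
  [-0.04, -0.028, 0.002, 0, 0, 3.3, 1],
  [-0.042, -0.025, 0.002, 0, 0, 3.3, 1],
  [-0.043, -0.023, 0.002, 0, 0, 3.3, 1],
  [-0.044, -0.02, 0.002, 0, 0, 3.3, 1],
  [-0.045, -0.018, 0.002, 0, 0, 3.3, 1],
  [-0.046, -0.015, 0.002, 0, 0, 3.3, 1],
  [-0.047, -0.012, 0.002, 0, 0, 3.3, 1],
])

```text
clock: 1.23
position: [0.4455, 0.1525, 0.2131]
ee_rot: [0.472, 0.881, 0.0, -0.0]
ft_force: [1.0, 1.4, -0.1]
grip_width: 0.997
```

Emit:
move_arm([
  [-0.048, -0.01, 0.002, 0, 0, 3.3, 1],
  [-0.048, -0.007, 0.002, 0, 0, 3.3, 1],
  [-0.049, -0.004, 0.002, 0, 0, 3.3, 1],
  [-0.049, -0.001, 0.002, 0, 0, 3.3, 1],
  [-0.049, 0.002, 0.002, 0, 0, 3.3, 1],
  [-0.049, 0.004, 0.002, 0, 0, 3.3, 1],
  [-0.048, 0.007, 0.002, 0, 0, 3.3, 1],
  [-0.048, 0.01, 0.002, 0, 0, 3.3, 1],
  [-0.047, 0.013, 0.002, 0, 0, 3.3, 1],
  [0, 0, 0, 0, 0, 0, 1],
])

```text
clock: 2.48
position: [0.612, -0.2571, 0.1939]
ee_rot: [0.684, 0.73, -0.002, -0.0]
ft_force: [-1.1, 0.3, -0.8]
grip_width: 1.004
```

```bash
python3 - <<'E'
from h import *
plan([.6113,-.2543,.2],3.63,2,1)
plan([.6113,-.2543,.086],3.63,4,1)
E
```

```text
now [ 0.612  -0.2571  0.1939] yaw 3.7 F [-1.1  0.3 -0.8] w 1.004 t 2.475
[0.0014, -0.0003, -0.0031, -0.08, 0.06, 0.04, 1]
[0.0014, -0.0003, -0.0031, -0.08, 0.06, 0.04, 1]
now [ 0.612  -0.2571  0.1939] yaw 3.7 F [-1.1  0.3 -0.8] w 1.004 t 2.475
[0.0008, -0.0001, 0.027, -0.04, 0.03, 0.02, 1]
[0.0008, -0.0001, 0.027, -0.04, 0.03, 0.02, 1]
[0.0007, -0.0001, 0.027, -0.04, 0.03, 0.02, 1]
[0.0007, -0.0001, 0.027, -0.04, 0.03, 0.02, 1]
```

Emit:
move_arm([
  [0.001, 0, 0.03, 0, 0, 0, 1],
  [0.001, 0, 0.03, 0, 0, 0, 1],
  [0.001, 0, 0.03, 0, 0, 0, 1],
  [0, 0, 0.018, 0, 0, 0, 1],
  [0, 0, 0, 0, 0, 0, 1],
])

```text
clock: 3.1
position: [0.6121, -0.2492, 0.0862]
ee_rot: [0.682, 0.732, -0.0, -0.001]
ft_force: [0.2, -1.2, 1.2]
grip_width: 1.002
```

```bash
python3 - <<'E'
from h import *
shot('top','t1')
im,d=shot('side','s1')
a=cv2.resize(im[180:310,310:460],None,fx=4,fy=4,interpolation=cv2.INTER_CUBIC)
cv2.imwrite('pics/s1c.png',a[:,:,::-1])
print(manip.get_obs()['position'])
E
```

```text
[ 0.61320271 -0.25005588  0.08831632]
```

View pics/s1c.png

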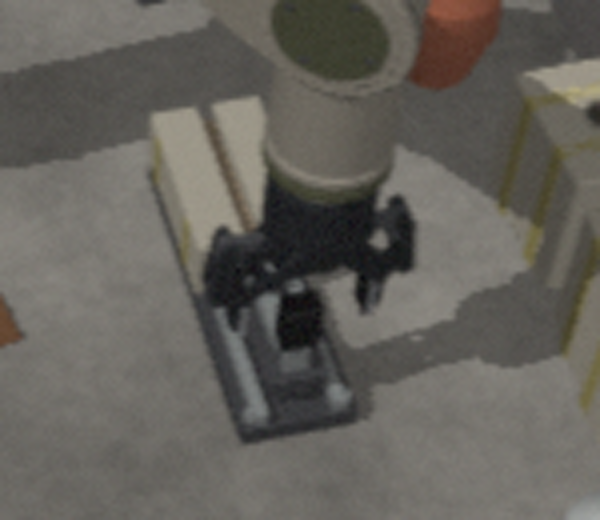

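The side picture shows the black grip block (crop about (300,320)) between the open fingers. I'll close on it.

Emit:
move_arm([
  [-0.004, -0.001, 0.001, 0, 0, 0, 1],
  [0, 0, 0, 0, 0, 0, -1],
  [0, 0, 0, 0, 0, 0, -1],
  [0, 0, 0, 0, 0, 0, -1],
  [0, 0, 0, 0, 0, 0, -1],
  [0, 0, 0, 0, 0, 0, -1],
], force=60)

```text
clock: 3.95
position: [0.6103, -0.2541, 0.0866]
ee_rot: [0.682, 0.731, -0.001, -0.001]
ft_force: [-11.0, 4.3, 8.8]
grip_width: 0.344
```

```bash
python3 - <<'E'
from h import *
o=manip.get_obs();print(o['position'],o['ft_force'],o['grip_width'])
E
```

```text
[ 0.61030458 -0.25412559  0.0865737 ] [-10.99471846   4.30880793   8.83068884] 0.3438422425656603
```

Emit:
move_arm([
  [0.005, -0.001, 0, 0, 0, 0, -1],
  [0.012, 0, 0, 0, 0, 0, -1],
  [0.012, 0, 0, 0, 0, 0, -1],
  [0.012, 0, 0, 0, 0, 0, -1],
  [0.012, 0, 0, 0, 0, 0, -1],
  [0.01, 0, 0, 0, 0, 0, -1],
  [0.005, 0, 0, 0, 0, 0, -1],
  [0, 0, 0, 0, 0, 0, -1],
])

```text
clock: 4.95
position: [0.6059, -0.1886, 0.0867]
ee_rot: [0.682, 0.731, -0.001, 0.001]
ft_force: [-0.5, -9.9, -0.0]
grip_width: 0.346
```

```bash
python3 - <<'E'
from h import *
im,d=shot('top','t2')
o=manip.get_obs();print(o['position'],o['ft_force'],o['grip_width'])
a=cv2.resize(im[120:200,300:440],None,fx=5,fy=5,interpolation=cv2.INTER_CUBIC)
cv2.imwrite('pics/t2c.png',a[:,:,::-1])
E
```

```text
[ 0.60587682 -0.18876085  0.08664892] [ 0.54658126 -9.79138248 -0.54630754] 0.3460749392116013
```

View pics/t2c.png

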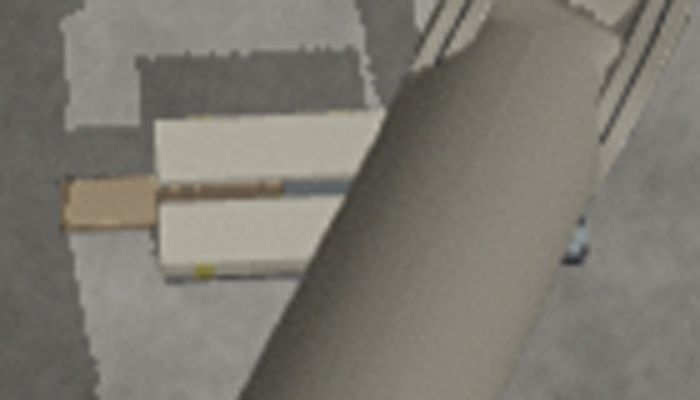

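The top crop shows the bar protruding at the outlet (110,203). The travel so far is about 65 mm, so I push to the stop.

Emit:
move_arm([
  [0.003, 0, 0, 0, 0, 0, -1],
  [0.002, 0, 0, 0, 0, 0, -1],
  [0, 0, 0, 0, 0, 0, -1],
])

```text
clock: 5.38
position: [0.6056, -0.1842, 0.0867]
ee_rot: [0.683, 0.731, -0.001, 0.002]
ft_force: [1.7, -10.7, -0.6]
grip_width: 0.339
```

Emit:
move_arm([
  [0.003, 0, 0, 0, 0, 0, -1],
  [0, 0, 0, 0, 0, 0, -1],
])

```text
clock: 5.62
position: [0.6055, -0.1841, 0.0867]
ee_rot: [0.683, 0.73, -0.002, 0.003]
ft_force: [5.7, -19.1, -6.0]
grip_width: 0.342
```

End stop reached: the force jumped to 19 N with no further motion. Now I let go.

Emit:
move_arm([
  [0, 0, 0, 0, 0, 0, 1],
  [0, 0, 0, 0, 0, 0, 1],
  [0, 0, 0, 0, 0, 0, 1],
  [0, 0, 0, 0, 0, 0, 1],
  [0, 0, 0, 0, 0, 0, 1],
  [0, 0, 0, 0, 0, 0, 1],
  [0, 0, -0.04, 0, 0, 0, 1],
  [0, 0, -0.05, 0, 0, 0, 1],
  [0, 0, -0.02, 0, 0, 0, 1],
  [0, 0, 0, 0, 0, 0, 1],
])

```text
clock: 6.88
position: [0.6062, -0.1784, 0.1974]
ee_rot: [0.682, 0.732, 0.001, 0.001]
ft_force: [-0.2, 0.7, -0.5]
grip_width: 1.0
```

```bash
python3 - <<'E'
from h import *
np.set_printoptions(precision=4,suppress=True)
a=np.radians(3.63);S=np.array([600.8,-84.8])/1000;ya=np.array([-np.sin(a),np.cos(a)])
print('grasp xy (sta y 110)',S+.11*ya)
plan([*(S+.11*ya),.19],3.63,7,1)
E
```

```text
grasp xy (sta y 110) [0.5938 0.025 ]
now [ 0.6062 -0.1784  0.1974] yaw 4.03 F [-0.2  0.7 -0.5] w 1.0 t 6.875
[0.0291, 0.0003, 0.0011, 0.02, 0.0, 0.06, 1]
[0.0291, 0.0002, 0.0011, 0.02, 0.0, 0.06, 1]
[0.0291, 0.0002, 0.0011, 0.02, 0.0, 0.06, 1]
[0.0291, 0.0002, 0.0011, 0.02, 0.0, 0.06, 1]
[0.0291, 0.0002, 0.0011, 0.02, 0.0, 0.06, 1]
[0.0291, 0.0001, 0.0011, 0.02, 0.0, 0.06, 1]
[0.0291, 0.0001, 0.0011, 0.02, 0.0, 0.06, 1]
```

Emit:
move_arm([
  [0.045, 0, 0, 0, 0, 0, 1],
  [0.045, 0, 0, 0, 0, 0, 1],
  [0.045, 0, 0, 0, 0, 0, 1],
  [0.045, 0, 0, 0, 0, 0, 1],
  [0.045, 0, 0, 0, 0, 0, 1],
  [0.045, 0, 0, 0, 0, 0, 1],
  [0, 0, 0, 0, 0, 0, 1],
])

```text
clock: 7.75
position: [0.5852, 0.096, 0.194]
ee_rot: [0.679, 0.734, -0.001, -0.001]
ft_force: [-0.1, -0.1, 0.3]
grip_width: 1.0
```

```bash
python3 - <<'E'
from h import *
im,d=shot('top','t3');P=pts('top',d);z=P[...,2]
a=cv2.resize(im[120:200,280:440],None,fx=5,fy=5,interpolation=cv2.INTER_CUBIC)
cv2.imwrite('pics/t3c.png',a[:,:,::-1])
v,u=np.mgrid[:400,:640]
def rect(m,l):
    p=P[m];r=cv2.minAreaRect((p[:,:2]*1000).astype(np.float32));print(l,len(p),r,np.percentile(p[:,2],[5,50,95]))
rect((u>395)&(u<425)&(v>130)&(v<190)&(abs(z-.125)<.01),'grip')
hsv=cv2.cvtColor(im,cv2.COLOR_RGB2HSV)
rect((u>300)&(u<331)&(v>140)&(v<180)&(abs(z-.057)<.008),'bar')
print(manip.get_obs()['position'])
E
```

```text
grip 76 ((611.3375854492188, -253.5289306640625), (29.198156356811523, 20.750347137451172), 10.628525733947754) [0.11706264 0.12481421 0.12892292]
bar 197 ((592.4265747070312, 21.381080627441406), (31.522245407104492, 62.456451416015625), 5.67135763168335) [0.05161672 0.05736532 0.06142481]
[0.58560609 0.09302389 0.1943663 ]
```

View pics/t3c.png

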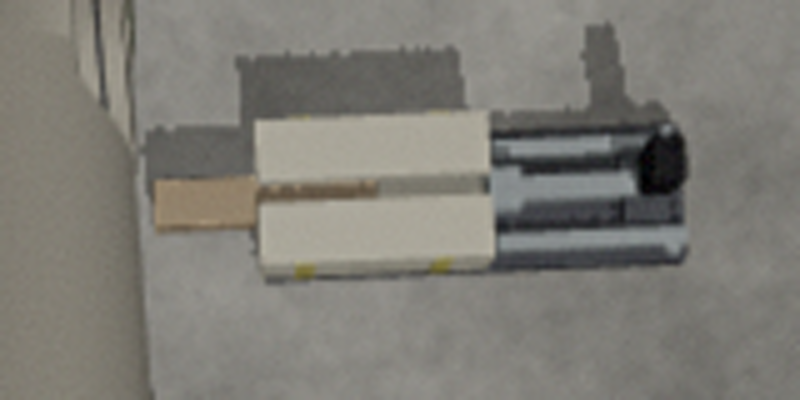

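Slide is back at rest (grip at crop (660,160), y -253.5 mm) and the bar protrudes to y ≈ 53 mm. Next I grasp its end.

```bash
python3 - <<'E'
from h import *
plan([.593,.024,.19],4,2,1)
plan([.593,.024,.037],4,6,1)
E
```

```text
now [0.5856 0.093  0.1944] yaw 4.24 F [ 0.4 -1.3 -0. ] w 0.998 t 7.8
[-0.0347, 0.0011, 0.0022, -0.08, 0.01, 0.12, 1]
[-0.0347, 0.0012, 0.0022, -0.08, 0.01, 0.12, 1]
now [0.5856 0.093  0.1944] yaw 4.24 F [ 0.4 -1.3 -0. ] w 0.998 t 7.8
[-0.0116, 0.0005, 0.0262, -0.03, 0.0, 0.04, 1]
[-0.0116, 0.0004, 0.0262, -0.03, 0.0, 0.04, 1]
[-0.0116, 0.0004, 0.0262, -0.03, 0.0, 0.04, 1]
[-0.0116, 0.0004, 0.0262, -0.03, 0.0, 0.04, 1]
[-0.0116, 0.0004, 0.0262, -0.03, 0.0, 0.04, 1]
[-0.0116, 0.0004, 0.0262, -0.03, 0.0, 0.04, 1]
```

Emit:
move_arm([
  [-0.035, 0.001, 0.002, 0, 0, 0.1, 1],
  [-0.035, 0.001, 0.002, 0, 0, 0.1, 1],
  [0, 0, 0.03, 0, 0, 0, 1],
  [0, 0, 0.03, 0, 0, 0, 1],
  [0, 0, 0.03, 0, 0, 0, 1],
  [0, 0, 0.03, 0, 0, 0, 1],
  [0, 0, 0.02, 0, 0, 0, 1],
  [0, 0, 0, 0, 0, 0, 1],
  [0, 0, 0, 0, 0, 0, 1],
])

```text
clock: 8.93
position: [0.5942, 0.021, 0.0532]
ee_rot: [0.683, 0.73, 0.0, 0.0]
ft_force: [0.2, -0.6, 0.9]
grip_width: 1.002
```

```bash
python3 - <<'E'
from h import *
im,d=shot('side','s4')
a=cv2.resize(im[170:280,310:450],None,fx=5,fy=5,interpolation=cv2.INTER_CUBIC)
cv2.imwrite('pics/s4c.png',a[:,:,::-1])
plan([.593,.024,.037],4,1,1)
E
```

```text
now [0.5943 0.0212 0.0534] yaw 3.81 F [-0.2 -0.3  0.8] w 1.002 t 8.975
[0.0029, -0.0012, 0.0164, 0.1, -0.01, -0.19, 1]
```

View pics/s4c.png

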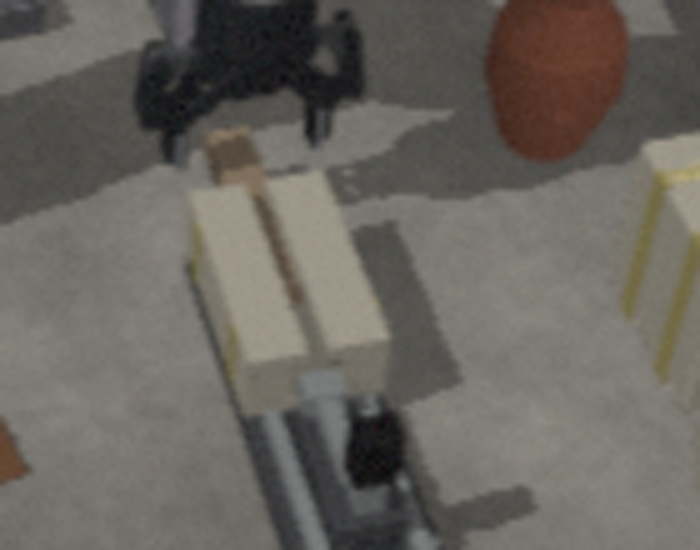

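The crop shows the bar end (235,150) between the open fingers at (175,150) and (318,130). I lower the rest and close.

Emit:
move_arm([
  [0.003, -0.001, 0.016, 0, 0, -0.2, 1],
  [0, 0, 0, 0, 0, 0, 1],
  [0, 0, 0, 0, 0, 0, -1],
  [0, 0, 0, 0, 0, 0, -1],
  [0, 0, 0, 0, 0, 0, -1],
  [0, 0, 0, 0, 0, 0, -1],
  [0, 0, 0, 0, 0, 0, -1],
  [0, 0, 0, 0, 0, 0, -1],
], force=60)

```text
clock: 9.98
position: [0.5926, 0.0243, 0.0366]
ee_rot: [0.682, 0.732, 0.0, 0.0]
ft_force: [-2.1, 0.8, 5.4]
grip_width: 0.338
```

```bash
python3 - <<'E'
from h import *
plan([.593,.024,.037],3.63,1,-1)
E
```

```text
now [0.5926 0.0243 0.0366] yaw 4.03 F [-2.1  0.8  5.4] w 0.338 t 9.975
[-0.0003, 0.0004, -0.0004, 0.03, -0.0, 0.4, -1]
```

Emit:
move_arm([
  [0.005, 0, -0.001, 0, 0, 0, -1],
  [0.01, 0, -0.001, 0, 0, 0, -1],
  [0.015, 0, 0, 0, 0, 0, -1],
  [0.015, 0, 0, 0, 0, 0, -1],
  [0.015, 0, 0, 0, 0, 0, -1],
  [0.015, 0, 0, 0, 0, 0, -1],
  [0.015, 0, 0, 0, 0, 0, -1],
  [0.005, 0, 0, 0, 0, 0, -1],
  [0, 0, 0, 0, 0, 0, -1],
])

```text
clock: 11.1
position: [0.5856, 0.1193, 0.0383]
ee_rot: [0.682, 0.732, -0.0, 0.0]
ft_force: [-0.1, 0.2, -1.6]
grip_width: 0.335
```

```bash
python3 - <<'E'
from h import *
plan([.593,.024,.037],3.63,1,-1)
im,d=shot('side','s5')
a=cv2.resize(im[140:280,290:450],None,fx=5,fy=5,interpolation=cv2.INTER_CUBIC)[:600]
cv2.imwrite('pics/s5c.png',a[:,:,::-1])
im,d=shot('top','t5');P=pts('top',d);z=P[...,2]
a=cv2.resize(im[120:200,260:400],None,fx=5,fy=5,interpolation=cv2.INTER_CUBIC)
cv2.imwrite('pics/t5c.png',a[:,:,::-1])
E
```

```text
now [0.5856 0.1193 0.0383] yaw 4.05 F [-0.1  0.2 -1.6] w 0.335 t 11.1
[-0.0955, 0.0006, 0.0013, -0.0, 0.0, 0.42, -1]
```

View pics/s5c.png

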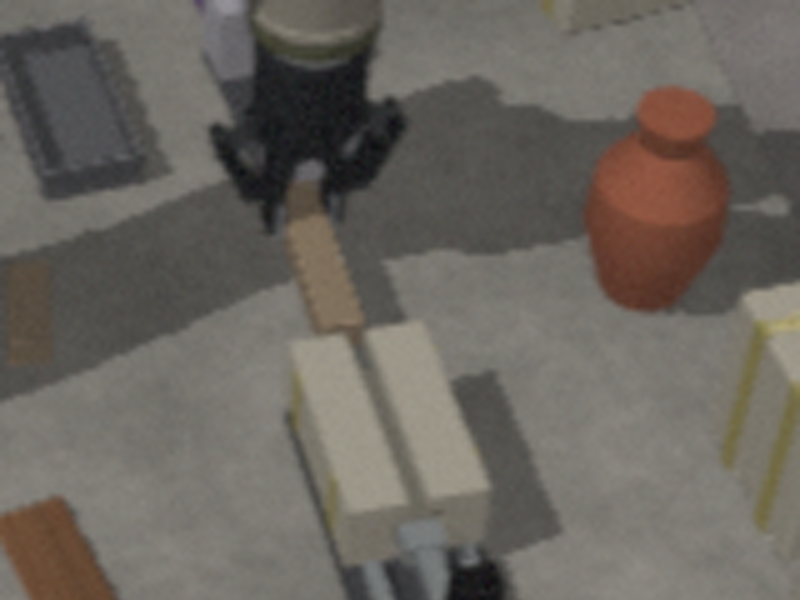

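View pics/t5c.png

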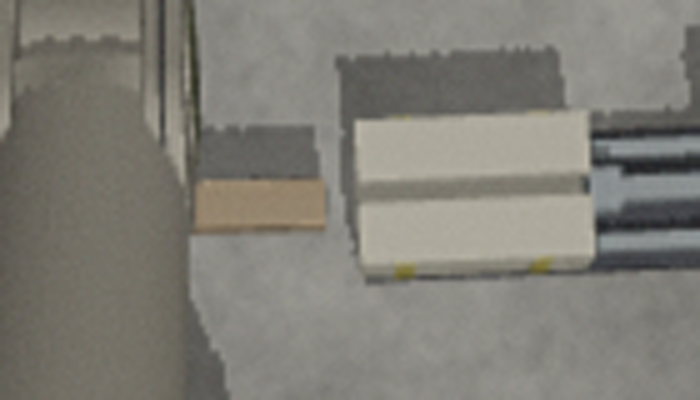

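The bar is fully out: its rear end is at top crop (325,205) and the sleeve starts at (355,200). I check its tilt, then lower it.

```bash
python3 - <<'E'
from h import *
f=np.load('pics/t5.npz');d=f['d'];P=pts('top',d)
for u in range(299,326,3): print(u,P[157:166,u].mean(0).round(4),P[157:166,u,2].round(3))
E
```

```text
299 [0.5865 0.0876 0.0593] [0.059 0.062 0.058 0.059 0.06  0.059 0.062 0.06  0.056]
302 [0.5869 0.0783 0.058 ] [0.055 0.059 0.061 0.063 0.057 0.058 0.055 0.055 0.059]
305 [0.5871 0.069  0.0582] [0.06  0.056 0.055 0.055 0.065 0.059 0.057 0.058 0.06 ]
308 [0.5875 0.0596 0.0576] [0.058 0.061 0.057 0.06  0.058 0.055 0.061 0.058 0.052]
311 [0.5879 0.0503 0.0564] [0.061 0.055 0.055 0.056 0.059 0.059 0.059 0.053 0.05 ]
314 [0.5879 0.0409 0.0578] [0.064 0.058 0.061 0.054 0.059 0.058 0.055 0.056 0.056]
317 [0.588  0.0316 0.0582] [0.062 0.053 0.057 0.062 0.059 0.061 0.059 0.061 0.049]
320 [0.5884 0.0222 0.0574] [0.062 0.057 0.056 0.059 0.056 0.06  0.059 0.056 0.052]
323 [0.5886 0.0129 0.0574] [0.057 0.062 0.058 0.061 0.058 0.057 0.058 0.059 0.047]
```

Emit:
move_arm([
  [0, 0, 0.012, 0, 0, 0, -1],
  [0, 0, 0.01, 0, 0, 0, -1],
  [0, 0, 0.006, 0, 0, 0, -1],
  [0, 0, 0.003, 0, 0, 0, -1],
  [0, 0, 0, 0, 0, 0, -1],
])

```text
clock: 11.82
position: [0.5856, 0.119, 0.0072]
ee_rot: [0.682, 0.731, -0.0, -0.0]
ft_force: [0.6, 0.8, -1.5]
grip_width: 0.336
```

Emit:
move_arm([
  [0, 0, 0.001, 0, 0, 0, -1],
  [0, 0, 0.001, 0, 0, 0, -1],
  [0, 0, 0, 0, 0, 0, -1],
])

```text
clock: 12.2
position: [0.5857, 0.1192, 0.0054]
ee_rot: [0.682, 0.732, 0.0, -0.0]
ft_force: [0.2, -0.4, -1.4]
grip_width: 0.334
```

Emit:
move_arm([
  [0, 0, 0.001, 0, 0, 0, -1],
  [0, 0, 0, 0, 0, 0, -1],
])

```text
clock: 12.45
position: [0.5858, 0.1191, 0.0044]
ee_rot: [0.682, 0.731, 0.0, 0.0]
ft_force: [0.3, 0.6, -1.3]
grip_width: 0.336
```

Emit:
move_arm([
  [0, 0, 0.0007, 0, 0, 0, -1],
  [0, 0, 0, 0, 0, 0, -1],
])

```text
clock: 12.7
position: [0.5858, 0.1191, 0.0042]
ee_rot: [0.682, 0.731, 0.0, -0.0]
ft_force: [-3.0, -1.6, 6.4]
grip_width: 0.335
```

Bench contact felt (+6 N). I release and rise.

Emit:
move_arm([
  [0, 0, 0, 0, 0, 0, 1],
  [0, 0, 0, 0, 0, 0, 1],
  [0, 0, 0, 0, 0, 0, 1],
  [0, 0, 0, 0, 0, 0, 1],
  [0, 0, 0, 0, 0, 0, 1],
  [0, 0, -0.04, 0, 0, 0, 1],
  [0, 0, -0.05, 0, 0, 0, 1],
  [0.03, 0, -0.04, 0, 0, 0, 1],
  [0.04, 0, 0, 0, 0, 0, 1],
  [0, 0, 0, 0, 0, 0, 1],
])

```text
clock: 13.95
position: [0.58, 0.1933, 0.1338]
ee_rot: [0.68, 0.733, 0.001, -0.001]
ft_force: [0.4, -0.9, -0.7]
grip_width: 1.0
```

```bash
python3 - <<'E'
from h import *
im,d=shot('top','t6');P=pts('top',d);z=P[...,2]
ims,ds=shot('side','s6');Q=pts('side',ds)
a=np.hstack([cv2.resize(im[120:220,220:340],None,fx=3.2,fy=3.2),cv2.resize(ims[120:220,300:420],None,fx=3.2,fy=3.2)])
cv2.imwrite('pics/t6c.png',a[:,:,::-1])
for P,I,l in((P,im,'top'),(Q,ims,'side')):
    x,y,z=P[...,0],P[...,1],P[...,2]
    m=(abs(z-.024)<.008)&(x>.53)&(x<.65)&(y>-.01)&(y<.17)
    m=cv2.morphologyEx(m.astype(np.uint8),cv2.MORPH_OPEN,np.ones((2,2)))>0
    p=P[m];r=cv2.minAreaRect((p[:,:2]*1000).astype(np.float32));print(l,len(p),r,np.median(p[:,2]),p[:,:2].mean(0))
plan([.588,.078,.15],4,1,1)
E
```

```text
top 419 ((463.34246826171875, 71.89048767089844), (281.76220703125, 138.36827087402344), 1.809243083000183) 0.022899999419887344 [0.58506088 0.07396466]
side 215 ((469.5209045410156, -446.18328857421875), (1246.9346923828125, 51.67538833618164), 77.14207458496094) 0.024678669115918563 [0.58849341 0.07773806]
now [0.5805 0.1889 0.1333] yaw 4.07 F [-0.   0.1 -0.2] w 0.999 t 14.05
[-0.1112, -0.0004, -0.0166, -0.02, 0.02, 0.07, 1]
```

View pics/t6c.png

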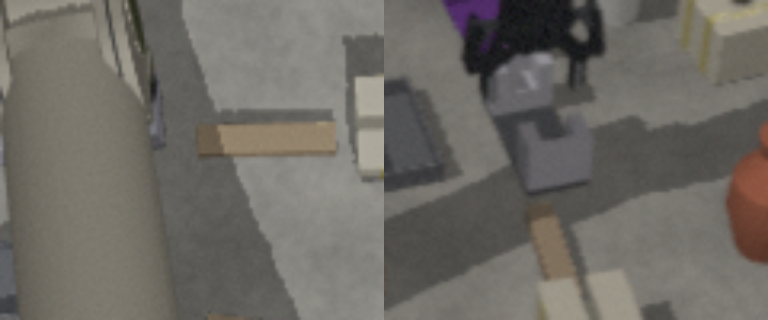

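The bar lies flat, fully visible at top pixels about (283, 163). I measure it using the largest blob.

```bash
python3 - <<'E'
from h import *
f=np.load('pics/t6.npz');im,d=f['im'],f['d'];P=pts('top',d)
x,y,z=P[...,0],P[...,1],P[...,2]
m=((z>.014)&(z<.034)&(x>.54)&(x<.63)&(y>-.005)&(y<.17)).astype(np.uint8)
n,L,S,C=cv2.connectedComponentsWithStats(m);k=1+S[1:,4].argmax();m=L==k;print(S[k])
p=P[m];q=cv2.minAreaRect(np.argwhere(m)[:,::-1].astype(np.float32));print(q)
cor=np.array([ray('top',u,v,.024) for u,v in cv2.boxPoints(q)]);print(cor.round(4),cor.mean(0))
r=cv2.minAreaRect((p[:,:2]*1000).astype(np.float32));print(r,np.percentile(p[:,2],[10,50,90]))
for a,b in((0,.05),(.05,.1),(.1,.16)):
    s=p[(p[:,1]>a)&(p[:,1]<b)];print(s.mean(0))
E
```

```text
[281 158  44  11 428]
((302.5, 163.0), (10.0, 43.0), 90.0)
[[0.6017 0.1479 0.024 ]
 [0.605  0.0103 0.024 ]
 [0.5727 0.0095 0.024 ]
 [0.5693 0.1467 0.024 ]] [0.58716815 0.07860165 0.024     ]
((588.9334716796875, 78.68037414550781), (31.933786392211914, 138.20803833007812), 3.0117650032043457) [0.01938799 0.02344345 0.02710423]
[0.59014612 0.02911307 0.02306326]
[0.58870773 0.07522656 0.0232409 ]
[0.58567249 0.12508197 0.02344194]
```

```bash
python3 - <<'E'
from h import *
plan([.588,.0786,.133],3.9,2,1)
E
```

```text
now [0.5805 0.1889 0.1333] yaw 4.07 F [-0.   0.1 -0.2] w 0.999 t 14.05
[-0.0553, -0.0002, 0.0002, -0.01, 0.01, 0.09, 1]
[-0.0553, -0.0001, 0.0002, -0.01, 0.01, 0.09, 1]
```

Emit:
move_arm([
  [-0.055, 0, 0, 0, 0, 0.1, 1],
  [-0.055, 0, 0, 0, 0, 0.1, 1],
  [0, 0, 0.035, 0, 0, 0, 1],
  [0, 0, 0.035, 0, 0, 0, 1],
  [0, 0, 0.02, 0, 0, 0, 1],
  [0, 0, 0, 0, 0, 0, 1],
  [0, 0, 0, 0, 0, 0, 1],
])

```text
clock: 14.92
position: [0.5892, 0.079, 0.0448]
ee_rot: [0.683, 0.73, 0.001, 0.0]
ft_force: [0.4, 0.3, 0.1]
grip_width: 0.998
```

```bash
python3 - <<'E'
from h import *
im,d=shot('side','s7')
a=cv2.resize(im[130:270,310:430],None,fx=4,fy=4,interpolation=cv2.INTER_CUBIC)
cv2.imwrite('pics/s7c.png',a[:,:,::-1])
plan([.588,.0786,.006],3.9,1,1)
E
```

```text
now [0.5893 0.0792 0.0449] yaw 3.82 F [-0.6 -0.4 -0.4] w 0.998 t 14.975
[-0.0005, -0.0014, 0.0389, 0.11, -0.02, -0.08, 1]
```

View pics/s7c.png

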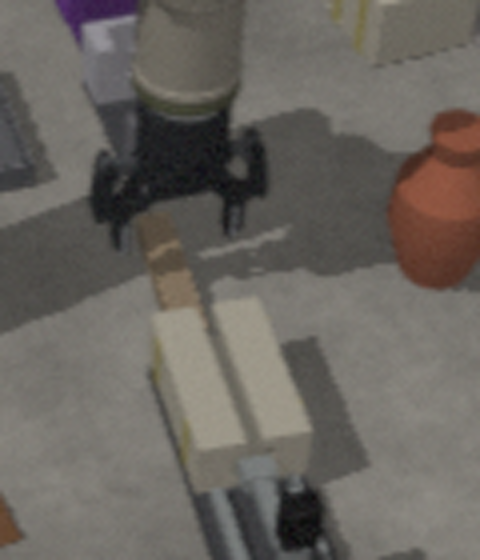

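The bar lies between the open fingers (crop (118,240) and (235,225)). I lower and close.

Emit:
move_arm([
  [0, -0.001, 0.02, 0, 0, 0, 1],
  [-0.001, 0, 0.015, 0, 0, 0, 1],
  [0, 0, 0.004, 0, 0, 0, 1],
  [0, 0, 0, 0, 0, 0, 1],
  [0, 0, 0, 0, 0, 0, -1],
  [0, 0, 0, 0, 0, 0, -1],
  [0, 0, 0, 0, 0, 0, -1],
  [0, 0, 0, 0, 0, 0, -1],
  [0, 0, 0, 0, 0, 0, -1],
  [0, 0, 0, 0, 0, 0, -1],
], force=60)

```text
clock: 16.23
position: [0.5879, 0.0782, 0.0052]
ee_rot: [0.683, 0.73, 0.0, 0.0]
ft_force: [-0.9, 0.0, 5.7]
grip_width: 0.337
```

Emit:
move_arm([
  [0, 0, -0.01, 0, 0, 0, -1],
  [0, 0, -0.02, 0, 0, 0, -1],
  [0, 0, -0.025, 0, 0, 0, -1],
  [0, 0, -0.025, 0, 0, 0, -1],
  [0, 0, -0.02, 0, 0, 0, -1],
  [0, 0, -0.01, 0, 0, 0, -1],
  [0, 0, 0, 0, 0, 0, -1],
  [0, 0, 0, 0, 0, 0, -1],
])

```text
clock: 17.23
position: [0.5869, 0.0781, 0.1137]
ee_rot: [0.683, 0.73, -0.001, -0.0]
ft_force: [-0.3, 0.1, -0.7]
grip_width: 0.336
```

```bash
python3 - <<'E'
from h import *
im,d=shot('side','s8');shot('top','t8')
a=cv2.resize(im[110:250,310:430],None,fx=4,fy=4,interpolation=cv2.INTER_CUBIC)
cv2.imwrite('pics/s8c.png',a[:,:,::-1])
plan([.605,.2724,.135],7.46,5,-1)
E
```

```text
now [0.5869 0.078  0.1137] yaw 3.83 F [-0.5 -0.8 -2.7] w 0.337 t 17.325
[0.0385, 0.0062, -0.0043, -0.02, 0.0, -0.73, -1]
[0.0385, 0.0067, -0.0043, -0.02, 0.0, -0.73, -1]
[0.0384, 0.0072, -0.0043, -0.02, 0.0, -0.73, -1]
[0.0383, 0.0077, -0.0043, -0.02, 0.0, -0.73, -1]
[0.0382, 0.0081, -0.0043, -0.02, 0.0, -0.73, -1]
```

View pics/s8c.png

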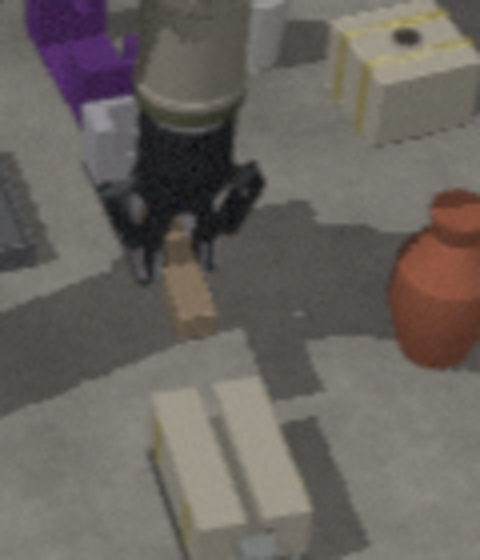

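View pics/t8.png

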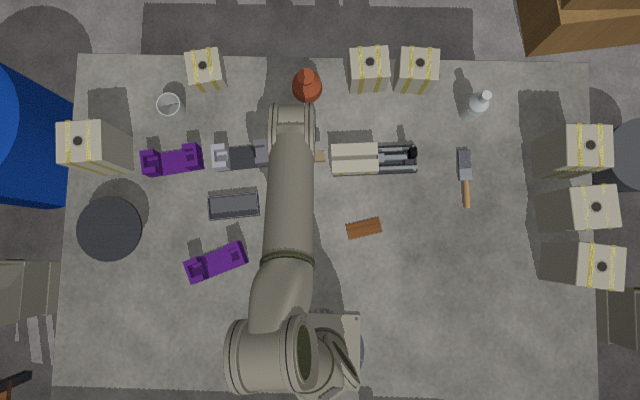

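Emit:
move_arm([
  [0.038, 0.006, 0, 0, 0, -0.7, -1],
  [0.038, 0.007, 0, 0, 0, -0.7, -1],
  [0.038, 0.007, 0, 0, 0, -0.7, -1],
  [0.038, 0.008, 0, 0, 0, -0.7, -1],
  [0.038, 0.008, 0, 0, 0, -0.7, -1],
  [0, 0, 0, 0, 0, 0, -1],
  [0, 0, 0, 0, 0, 0, -1],
])

```text
clock: 18.2
position: [0.6058, 0.2698, 0.1139]
ee_rot: [0.661, 0.751, -0.001, 0.0]
ft_force: [0.7, -0.3, -1.2]
grip_width: 0.333
```

```bash
python3 - <<'E'
from h import *
plan([.605,.2724,.09],7.46,1,-1)
im,d=shot('side','s9');im2,d2=shot('top','t9')
a=cv2.resize(im[90:220,270:420],None,fx=4,fy=4,interpolation=cv2.INTER_CUBIC)
cv2.imwrite('pics/s9c.png',a[:,:,::-1])
a=cv2.resize(im2[120:200,190:300],None,fx=5,fy=5,interpolation=cv2.INTER_CUBIC)
cv2.imwrite('pics/t9c.png',a[:,:,::-1])
E
```

```text
now [0.6058 0.2698 0.1139] yaw 7.3 F [ 0.7 -0.3 -1.2] w 0.333 t 18.2
[0.0027, -0.0005, 0.0239, -0.05, 0.06, -0.16, -1]
```

View pics/s9c.png

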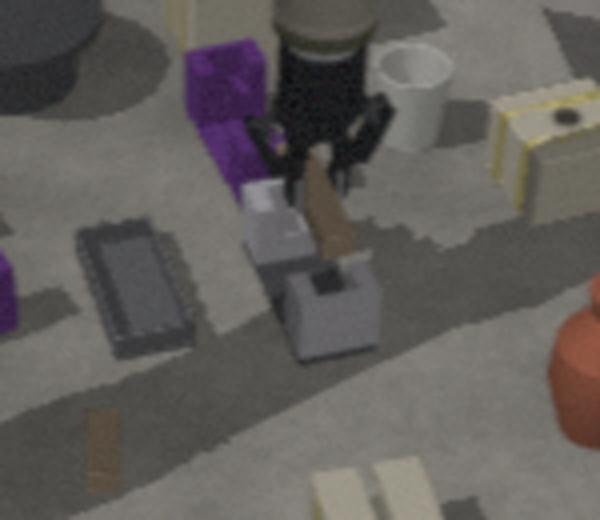

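View pics/t9c.png

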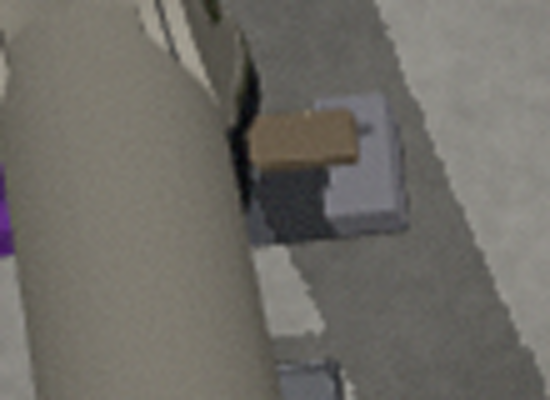

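```bash
python3 - <<'E'
from h import *
a=np.radians(7.46);ex=np.array([np.cos(a),np.sin(a)]);ey=np.array([-np.sin(a),np.cos(a)]);c=np.array([.605,.2724])
for n,t in(('top','t9'),('side','s9')):
    f=np.load(f'pics/{t}.npz');im=f['im'];d=f['d'];P=pts(n,d)
    q=P[...,:2]-c;X=q@ex;Y=q@ey;z=P[...,2]
    h=cv2.cvtColor(im,cv2.COLOR_RGB2HSV)
    m=(z>.112)&(z<.145)&(abs(X)<.03)&(Y>-.1)&(Y<-.03)&(h[...,0]<22)&(h[...,1]>50)
    print(n,m.sum(),'Y',np.percentile(Y[m],[1,5,50]),'X',np.percentile(X[m],[2,50,98]),'z',np.percentile(z[m],[10,50,90]))
    for lo in(-.08,-.06,-.045):
        k=m&(Y>lo)&(Y<lo+.02); print(lo,k.sum(),X[k].mean() if k.any() else 0,z[k].mean() if k.any() else 0)
    m2=(abs(z-.074)<.006)&(abs(X)<.05)&(abs(Y)<.1);print('rim',np.percentile(X[m2],[1,99]),np.percentile(Y[m2],[1,99]))
E
```

```text
top 164 Y [-0.07348451 -0.07176515 -0.05245314] X [-0.01447175 -0.0022274   0.0144777 ] z [0.12636753 0.13259821 0.13618798]
-0.08 53 -0.0028513753598506733 0.13186211603649514
-0.06 73 -0.0006936436787319405 0.13191119850441574
-0.045 57 -0.0011390928285421305 0.13148280912994278
rim [-0.03684552  0.03697003] [-0.08780489 -0.04610292]
side 108 Y [-0.07690843 -0.07635616 -0.06188307] X [-0.01466422 -0.001502    0.0121318 ] z [0.11940191 0.13132243 0.13590602]
-0.08 57 -0.0017873923227614168 0.12694063302960046
-0.06 32 -0.0033657566670115898 0.1323137426037191
-0.045 24 -0.0016070566549486046 0.13240654156546794
rim [-0.03780622  0.03713675] [-0.09160453  0.08876431]
```

Emit:
move_arm([
  [0.003, 0.0005, 0, 0, 0, -0.1, -1],
  [0, 0, 0.01, 0, 0, 0, -1],
  [0, 0, 0.015, 0, 0, 0, -1],
  [0, 0, 0.01, 0, 0, 0, -1],
  [0, 0, 0.005, 0, 0, 0, -1],
  [0, 0, 0.005, 0, 0, 0, -1],
  [0, 0, 0, 0, 0, 0, -1],
])

```text
clock: 19.18
position: [0.606, 0.2736, 0.0694]
ee_rot: [0.66, 0.751, -0.0, -0.0]
ft_force: [-0.1, 0.9, -1.7]
grip_width: 0.339
```

Emit:
move_arm([
  [0, 0, 0.005, 0, 0, 0, -1],
  [0, 0, 0.005, 0, 0, 0, -1],
  [0, 0, 0.005, 0, 0, 0, -1],
  [0, 0, 0.003, 0, 0, 0, -1],
  [0, 0, 0, 0, 0, 0, -1],
])

```text
clock: 19.8
position: [0.606, 0.2736, 0.0513]
ee_rot: [0.66, 0.751, -0.0, -0.0]
ft_force: [0.8, 0.8, -1.5]
grip_width: 0.337
```

No side contact so far. The final seating follows in small steps.

Emit:
move_arm([
  [0, 0, 0.002, 0, 0, 0, -1],
  [0, 0, 0.002, 0, 0, 0, -1],
  [0, 0, 0, 0, 0, 0, -1],
])

```text
clock: 20.18
position: [0.606, 0.2737, 0.0474]
ee_rot: [0.66, 0.751, -0.0, -0.0]
ft_force: [0.2, -0.6, -1.0]
grip_width: 0.336
```

Emit:
move_arm([
  [0, 0, 0.001, 0, 0, 0, -1],
  [0, 0, 0.0005, 0, 0, 0, -1],
  [0, 0, 0, 0, 0, 0, -1],
])

```text
clock: 20.55
position: [0.6061, 0.2737, 0.0461]
ee_rot: [0.66, 0.751, 0.0, -0.0]
ft_force: [0.7, 0.1, -1.9]
grip_width: 0.339
```

Emit:
move_arm([
  [0, 0, 0.001, 0, 0, 0, -1],
  [0, 0, 0, 0, 0, 0, -1],
])

```text
clock: 20.8
position: [0.6062, 0.2737, 0.0452]
ee_rot: [0.66, 0.751, 0.0, -0.0]
ft_force: [-1.3, 0.2, -0.5]
grip_width: 0.336
```

Emit:
move_arm([
  [0, 0, 0.0005, 0, 0, 0, -1],
  [0, 0, 0, 0, 0, 0, -1],
])

```text
clock: 21.05
position: [0.6062, 0.2737, 0.0452]
ee_rot: [0.66, 0.751, 0.0, -0.0]
ft_force: [-2.0, -0.5, 5.1]
grip_width: 0.335
```

Contact is exactly at the expected height (0.0052 + 0.040). I release and withdraw.

Emit:
move_arm([
  [0, 0, 0, 0, 0, 0, 1],
  [0, 0, 0, 0, 0, 0, 1],
  [0, 0, 0, 0, 0, 0, 1],
  [0, 0, 0, 0, 0, 0, 1],
  [0, 0, 0, 0, 0, 0, 1],
  [0, 0, -0.03, 0, 0, 0, 1],
  [0, 0, -0.05, 0, 0, 0, 1],
  [0, 0, -0.05, 0, 0, 0, 1],
])

```text
clock: 22.05
position: [0.6059, 0.2735, 0.176]
ee_rot: [0.66, 0.751, -0.0, -0.0]
ft_force: [1.3, 0.2, 0.7]
grip_width: 0.999
```

Emit:
move_arm([
  [-0.04, -0.01, -0.01, 0, 0, 0, 1],
  [-0.05, -0.01, 0, 0, 0, 0, 1],
  [-0.05, -0.01, 0, 0, 0, 0, 1],
  [-0.05, -0.01, 0, 0, 0, 0, 1],
  [-0.04, 0, 0, 0, 0, 0, 1],
  [0, 0, 0, 0, 0, 0, 1],
  [0, 0, 0, 0, 0, 0, 1],
])

```text
clock: 22.92
position: [0.5961, 0.0412, 0.1846]
ee_rot: [0.66, 0.752, 0.0, -0.0]
ft_force: [-0.1, 0.4, -0.6]
grip_width: 0.998
```

```bash
python3 - <<'E'
from h import *
im,d=shot('side','s10');im2,d2=shot('top','t10')
a=cv2.resize(im2[110:250,180:340],None,fx=4.2,fy=4.2,interpolation=cv2.INTER_CUBIC)
cv2.imwrite('pics/t10c.png',a[:,:,::-1])
a=np.radians(7.46);ex=np.array([np.cos(a),np.sin(a)]);ey=np.array([-np.sin(a),np.cos(a)]);c=np.array([.605,.2724])
P=pts('top',d2);q=P[...,:2]-c;X=q@ex;Y=q@ey;z=P[...,2];h=cv2.cvtColor(im2,cv2.COLOR_RGB2HSV)
m=(z>.055)&(z<.075)&(abs(X)<.022)&(abs(Y)<.08)&(h[...,0]<22)&(h[...,1]>60)
print(m.sum(),'Y',np.percentile(Y[m],[1,99]),'X',np.percentile(X[m],[2,50,98]),'z',np.median(z[m]))
for lo in(-.07,-.035,0,.035):
    k=m&(Y>lo)&(Y<lo+.035);print(lo,k.sum(),X[k].mean(),z[k].mean())
def rect(m,l):
    p=P[m];r=cv2.minAreaRect((p[:,:2]*1000).astype(np.float32));print(l,len(p),r)
v,u=np.mgrid[:400,:640]
rect((u>200)&(u<270)&(v>182)&(v<225)&(z>.02),'tray')
rect((u>395)&(u<425)&(v>130)&(v<190)&(abs(z-.125)<.01),'grip')
o=manip.get_obs();print(o['position'],o['ft_force'])
E
```

```text
429 Y [-0.06890593  0.0680792 ] X [-0.01290335  0.00124218  0.01603676] z 0.06367517607842263
-0.07 105 0.00028954789951372904 0.06380034329955393
-0.035 111 0.0013736380413672223 0.06333110101160122
0 107 0.0015378601787025994 0.0640144810724188
0.035 105 0.001450458643027291 0.06332547145347918
tray 234 ((422.0586242675781, 182.83697509765625), (400.53875732421875, 117.03478240966797), 78.47740173339844)
grip 75 ((611.611083984375, -254.4804229736328), (29.06078338623047, 22.103139877319336), 6.7983222007751465)
[0.59607137 0.04198034 0.18443116] [-0.07722336  0.65455451 -0.02317698]
```

View pics/t10c.png

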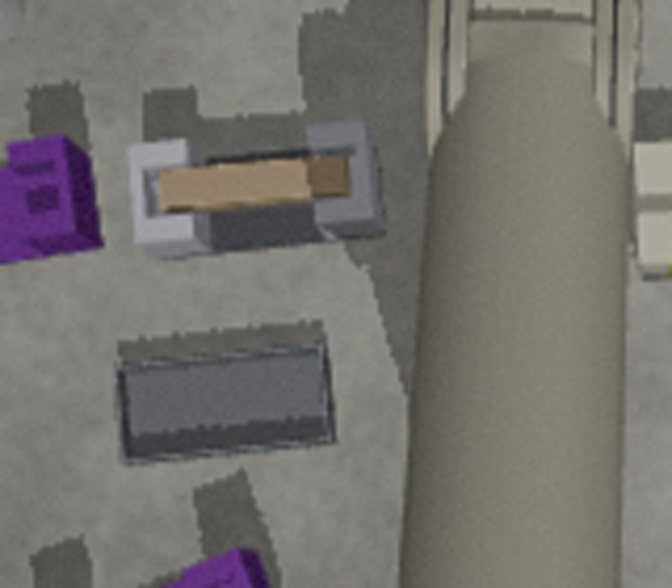

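View pics/s10.png

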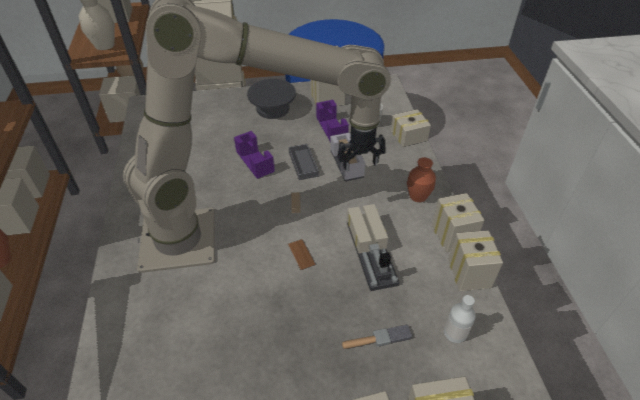

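The bar is seated flat at top crop (255,185): about 1 mm off across and under 1 mm along, top at 63.7 mm where 64 is expected. The slide is at rest and the arm is clear, so I hand in.

```bash
python3 - <<'E'
from h import *
print(manip.hand_in())
E
```

```text
the job is handed in; nothing more can be done
None
```

The bar is in the grey gauge cradle, resting flat in both saddles and released, and the job is handed in at about 23 s of the 58 s allowed. No verdict was reported.

**What I did:** I gripped the slide block and pushed it to its end stop (about 70 mm; the force rose to 19 N). I then let go, and it sprang back by itself. I drew the bar out by its end, laid it flat on the bench and released it. Then I took it around its middle, lifted it about 110 mm and lowered it into the cradle. Bench and saddle contact were both felt at about 5–6 N.

**Last checks:**

| Check | Measured |
|---|---|
| Bar, across the seat | about 1 mm off |
| Bar, along the seat | under 1 mm off |
| Bar top height | 63.7 mm (64 expected) |
| Bar yaw against the cradle | within about 1° |
| Slide grip | y = -254.5 mm, its starting position |
| Arm | clear, wrist force about 0 |

**Check that failed:** the final automatic measurement of the tray came out unusable because the arm overlapped that region. In the pictures the tray, stub, rib and brush all look unmoved. My first blob measurement of the bar on the bench was also bad, and I redid it before regrasping.

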